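# Load a soil tin into a draught-shielded balance

### The job

Weigh the soil sample: on the low white balance just right of the black sieving tray, slide the glass top door right back, take the one open tin of soil out of the tray and stand it upright in the middle of the weighing pan, then slide the door fully shut. Set the tin down rather than dropping it, do not slam the door, and leave the two lidded tins where they are.

Things in the scene. Friction and masses are not known exactly. Their poses are not given: they have to be found in the camera images.
- balance: White laboratory balance fixed to the bench, 400 x 194 mm. Origin on the bench under its chamber; +x points to its rear, the way the top door opens; display (-x) towards the robot. Fixed glass walls, rim 100 mm up (door tracks 108); chamber inside: x -85 to 80, y -85 to 85 mm; door right back leaves x -85 to 61 mm free. Behind it a closed housing 96 mm high, which the open door covers.
- door_grip (a point): Grip of the top door: upright black bar, 14 mm thick along the sliding direction (balance x), 54 mm long across it, standing 36 mm high on the door's front edge. The point moves with the door; it lies on the bar's centre line 23 mm above the door's upper face and 12.5 mm below the bar's top (130 mm above the bench). Axes as the balance's.
- shield_door (a joint): The sliding top door, a framed glass pane 172 x 172 mm lying on tracks, its upper face about 106.5 mm above the bench. Value in m: 0 fully shut, 0.150 right back against its stop. It stays where it is left; sliding takes about 1.5 N plus 6 N per m/s.
- pan_center (a point): Centre of the upper face of the round steel weighing pan, 90 mm in diameter, 45 mm above the bench inside the balance. Fixed to the balance, axes as the balance's.
- open_tin_center (a point): The only tin without a lid: round, aluminium, 59 mm across, 36 mm high, brown soil in it, about 0.1 kg. Point on its axis (z) 18 mm above its underside. It stands in the fixed black sieving tray (floor 4 mm, rim 75 mm above the bench; inside x 0.285 to 0.635, y -0.115 to 0.34 m in the world), farther back than two fixed slats 14 mm high at x 0.38 to 0.46 m.
- lidded_tin_a_center (a point): A closed aluminium tin with a slip lid, 64 mm in diameter, 42 mm high, standing in the same tray; point on its axis half-way up. Leave it alone.
- lidded_tin_b_center (a point): Another closed aluminium tin with a slip lid, same size, in the same tray; point on its axis half-way up. Leave it alone.
Not all that is in view belongs to the job. What is shaped like the part that bears open_tin_center but red or turquoise is not meant.

How it is judged:
On the way, in this order (a step that is already met when the one before it is completed fails the run):
1. the top door of the balance has been slid right back (within 15 mm of its stop) (value of joint shield_door above 0.135 m), for 0.1 s.
2. the open tin stands upright on the pan, its centre within 15 mm of the pan's, let go of (horizontal distance between open_tin_center and pan_center below 0.015 m and z of open_tin_center in the frame of pan_center between 0.013 and 0.022 m and angle between open_tin_center's own z axis and vertical below 0.1 rad and contact force between open_tin and the fingers below 0.05 N), for 0.2 s.
At the end, for the whole second after the job is handed in: The open tin stands upright and at rest on the pan with its centre within 15 mm of the pan's centre, the balance's top door is shut to within 5 mm, and both lidded tins are within 20 mm of where they stood (horizontal distance between open_tin_center and pan_center below 0.015 m and z of open_tin_center in the frame of pan_center between 0.013 and 0.022 m and angle between open_tin_center's own z axis and vertical below 0.1 rad and value of joint shield_door below 0.005 m and linear speed of open_tin below 0.02 m/s and distance of each of lidded_tin_a_center, lidded_tin_b_center from where it was at the start of the episode below 0.02 m); the robot touches nothing.
It fails at once if the tin falls onto the pan (faster than 0.4 m/s within 30 mm of it) (horizontal distance between open_tin_center and pan_center below 0.06 m and z of open_tin_center in the frame of pan_center below 0.048 m and linear speed of open_tin above 0.4 m/s).
It fails at once if the open tin is tipped by more than 35 degrees (angle between open_tin_center's own z axis and vertical above 0.61 rad).
It fails at once if the door is slammed shut (faster than 0.4 m/s in its last 15 mm) (value of joint shield_door below 0.015 m and velocity of joint shield_door below -0.4 m/s).
It fails at once if a lidded tin is moved by more than 40 mm (distance of any of lidded_tin_a_center, lidded_tin_b_center from where it was at the start of the episode above 0.04 m).
It also fails if it takes over 61 s, if anything falls off the work surface, if the arm or the gripper's body presses on something with over 40 N, if the wrist force passes 120 N, or if a joint passes its speed limit or range.

### The arm

A 6-joint arm with a two-finger parallel gripper is mounted at the origin on a cart in front of the work surface, level with it; the furniture and walls round the work are solid. World frame = base frame: x ahead of the robot, y to its left, z up, the work surface at z = 0. Lengths are in m, angles in rad, forces in N, time in s.
With the tool pointing down it reaches from about 0.275 to 0.875 m from the base axis. Payload 12.5 kg.
Tool frame: the origin (TCP) lies at the very end of the fingers, on their centre line; the grasp point (between the pads) lies 19 mm behind it; z points along the fingers, y is the line along which they close (so a half turn about z gives the same grasp; the last joint's range is limited). The gripper opens to 85 mm and grips with 20 to 120 N. Pads are 22 mm wide; open, the fingers measure 114 mm over their backs; the gripper's body (76 mm by 85 mm) begins 54 mm behind the grasp point. The pads swing forward as they close: fully open they stand 13 mm farther back than shut.
Start: joints at [1.074, 0.351, 1.652, -0, 1.139, -0.085], TCP at [0.22, 0.504, 0.231] pointing down, gripper open.
Joint ranges: [-2.75, 2.75], [-0.79, 2.1], [0.01, 2.65], [-1.57, 4.71], [0.07, 3.14], [-2.87, 2.87]. Speed limits (rad/s): [2.22, 2.22, 2.79, 3.14, 3.14, 3.14].

### API

Orientations are given as a 3x3 rotation matrix whose columns are the frame's x, y, z axes.
In Python, from bench import manip gives the robot as it stands. Calls block until the motion is done:
- manip.move_ptp(position, orientation): joint-space move of the TCP to a pose.
- manip.move_l(position, attitude=None, max_speed=0.15): straight line of the TCP; attitude=None keeps the orientation; max_speed is the mean speed in m/s.
- manip.move_j(angles): joint-space move.
- manip.set_gripper(opening, effort=None): opening from 0.0 (shut) to 1.0 (fully open); effort is the grip in N (None keeps the last); returns when the fingers have stopped.
- manip.dwell(seconds).
- manip.inverse_kinematics(position, orientation): joint angles nearest the present ones, or None.
- manip.grab_frame(name): name is "scene" or "top" or "wrist"; returns (picture, depth): 480x640x3 uint8, red, green, blue; 480x640 float32, m along the optical axis (not along the pixel's ray), 0 where there is no reading.
- manip.get_calibration(name): a dict with "camera_matrix" (3x3 intrinsics, pixels), "k1" (the pictures are not rectified: a ray, as slopes to the right and down, at radius r is drawn at 1 + k1 r^2 times it, then the intrinsics apply), "R" (3x3) and "t" (3): a world point X has camera coordinates R X + t. Camera axes: x right, y down, z forward; pixel columns grow to the right and rows downward; lengths in m; the calibration is good to about 2 mm. A picture is of the moment at which its call begins: read the wrist's pose just before it. get_calibration takes no time and is no camera call; for the wrist camera it gives the pose at the moment of the call.
A pose or a line that the arm cannot do raises manip.Unreachable and nothing moves.
- manip.sign_off(): hands the job in; it is judged then, once.
Trained networks look in the newest picture that a camera, given by its name, has taken for a name from the list of things; names that differ only in an ending like _2 or _b are one class to them, and where a whole thing is asked for, a point or a joint stands for the part that bears it (a point fixed in the world has none). Each returns a list of dicts, best first, with "confidence" (0 to 1); they miss things now and then, are a little off and sometimes report something else, mostly with a low value. They report only what shows in the picture. A call takes as long as a camera call. They do not tell look-alikes from the thing itself.
- manip.look_for(camera, name): "at" ([x, y, z] in m, in world coordinates, good to about 4 mm: the middle of the surface that is visible of it).
Readings, each from a call of its own:
- manip.current_time(): time.
- manip.current_qpos(): joint angles.
- manip.current_joint_vel(): joint speeds.
- manip.current_joint_torque(): joint torques, N m.
- manip.current_ee_pos(): TCP position.
- manip.current_tcp_rot(): TCP orientation.
- manip.current_force(): force on the tool from outside, world axes, zero at the start.
- manip.current_ft_torque(): the same for the moment, N m.
- manip.current_grip_width(): opening from 0.0 (shut) to 1.0 (fully open).
- manip.current_grip_force(): force on a finger pad.
Only numpy, scipy, OpenCV 4.12 (cv2) and the standard library are available. Lean on these libraries where they do the work, as an engineer would, in place of code of your own. Each camera call takes 0.05 s, during which the arm holds its last target. There are 200 camera calls.

## Working session

There is one attempt and no reset: what is moved stays moved. The work goes in short steps, each a Python script; the robot and the scene stay as the last script left them, time stands still between calls to the robot, and variables do not carry over. Pictures are saved under pics/ and viewed, at most 10 in all, crops included, and the job is handed in when it is done.

```bash
mkdir -p pics; python3 - <<'E'
from bench import manip
import cv2,numpy as np
for c in ("scene","top"):
    im,d=manip.grab_frame(c); cv2.imwrite(f"pics/{c}0.png",im[:,:,::-1]); np.savez(f"pics/{c}0.npz",im=im,d=d)
    for n in ("balance","door_grip","shield_door","pan_center","open_tin_center","lidded_tin_a_center"):
        print(c,n,[(np.round(r["at"],3).tolist(),round(r["confidence"],2)) for r in manip.look_for(c,n)[:5]])
    k=manip.get_calibration(c);print({a:np.round(b,4).tolist() for a,b in k.items()})
print(manip.current_time())
E
```

```text
scene balance [([0.625, -0.417, 0.097], 0.88)]
scene door_grip [([0.54, -0.358, 0.107], 0.76)]
scene shield_door [([0.544, -0.361, 0.104], 0.73)]
scene pan_center [([0.619, -0.416, 0.096], 0.87)]
scene open_tin_center [([0.526, -0.018, 0.033], 0.8), ([0.749, -0.133, 0.021], 0.68)]
scene lidded_tin_a_center [([0.55, 0.206, 0.041], 0.61)]
{'camera_matrix': [[512.9023, 0.0, 322.9421], [0.0, 512.9023, 239.8603], [0.0, 0.0, 1.0]], 'k1': -0.0302, 'R': [[0.9595, 0.2807, -0.0227], [0.1094, -0.4458, -0.8884], [-0.2595, 0.85, -0.4585]], 't': [-0.5881, 0.042, 1.5382]}
top balance [([0.567, -0.355, 0.095], 0.8)]
top door_grip [([0.543, -0.354, 0.108], 0.77)]
top shield_door [([0.544, -0.35, 0.104], 0.7)]
top pan_center [([0.567, -0.35, 0.097], 0.82)]
top open_tin_center [([0.753, -0.122, 0.016], 0.72), ([0.532, -0.037, 0.023], 0.66), ([0.472, 0.43, 0.017], 0.56)]
top lidded_tin_a_center []
{'camera_matrix': [[539.0841, 0.0, 316.3423], [0.0, 539.0841, 241.4962], [0.0, 0.0, 1.0]], 'k1': -0.1287, 'R': [[-0.0098, -0.9999, 0.0031], [-0.9978, 0.0095, -0.066], [0.066, -0.0037, -0.9978]], 't': [0.0612, 0.5802, 1.3622]}
0.7
```

View pics/top0.png

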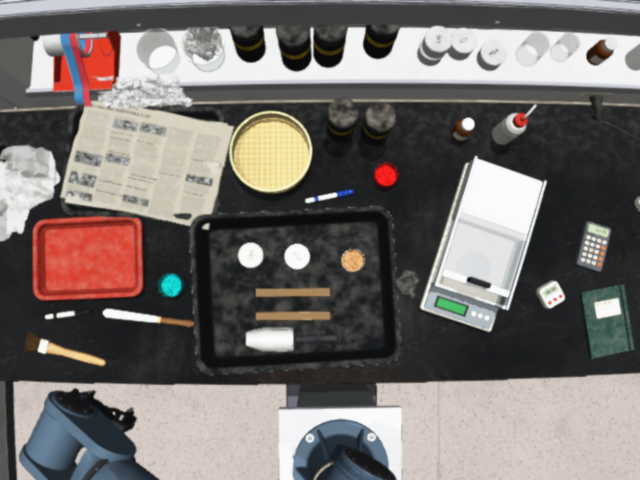

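View pics/scene0.png

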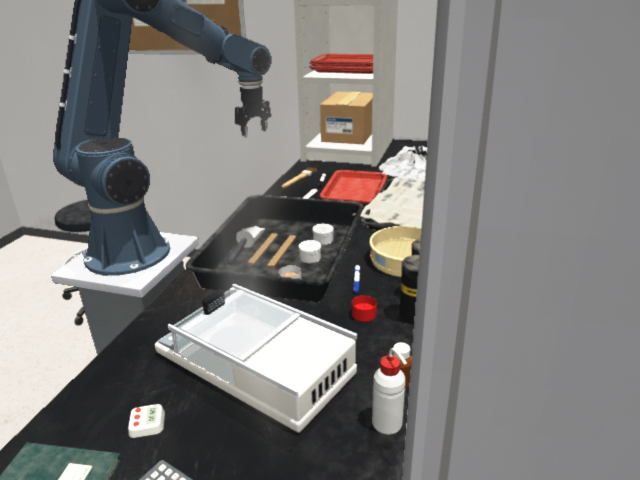

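The open soil tin is at top (353,260), scene (290,272). Things it could be confused with:
- the red tin at (386,175)
- the turquoise tin at (171,285)
- the lidded tins at (250,255) and (297,256)

Only (353,260) holds brown soil inside the tray. The balance grip is at (480,283). I'll check both in one close crop.

```bash
cat > h.py <<'E'
import numpy as np,cv2
def ray(k,u,v):
    K=k["camera_matrix"]; p=np.array([(u-K[0,2])/K[0,0],(v-K[1,2])/K[1,1]]); s=p.copy()
    for _ in range(20): s=p/(1+k["k1"]*(s@s))
    return np.array([s[0],s[1],1.])
def onz(k,u,v,z):
    R,t=np.array(k["R"]),np.array(k["t"]); C=-R.T@t; w=R.T@ray(k,u,v); return C+w*(z-C[2])/w[2]
def bydepth(k,u,v,d):
    R,t=np.array(k["R"]),np.array(k["t"]); return R.T@(ray(k,u,v)*d-t)
def proj(k,X):
    c=np.array(k["R"])@X+k["t"]; s=c[:2]/c[2]; s=s*(1+k["k1"]*(s@s)); K=k["camera_matrix"]; return s*K[0,0]+K[:2,2]
E
python3 - <<'E'
from h import *; from bench import manip
f=np.load("pics/top0.npz"); im=f["im"][:,:,::-1]; d=f["d"]; k=manip.get_calibration("top")
a=cv2.resize(im[150:335,412:552],None,fx=3.2,fy=3.2,interpolation=cv2.INTER_CUBIC)
b=cv2.resize(im[235:285,325:380],None,fx=6,fy=6,interpolation=cv2.INTER_CUBIC)
o=np.zeros((600,800,3),np.uint8); o[:a.shape[0],:a.shape[1]]=a; o[:b.shape[0],460:460+b.shape[1]]=b
cv2.imwrite("pics/crop1.png",o)
# white balance pixels: lid of housing at z~.096..; footprint by height
pts=np.array([[*bydepth(k,u,v,d[v,u]),u,v] for v in range(140,345) for u in range(405,560) if d[v,u]>0])
for lo,hi in((.09,.113),(.118,.14)):
    m=pts[(pts[:,2]>lo)&(pts[:,2]<hi)]; r=cv2.minAreaRect(m[:,:2].astype(np.float32)); print(lo,len(m),r,np.median(m[:,2]))
for n,(u,v) in dict(tin=(353,260),l1=(250,255),l2=(297,256)).items(): print(n,bydepth(k,u,v,d[v,u]),onz(k,u,v,.04))
E
```

```text
0.09 9345 ((0.5943994522094727, -0.37182411551475525), (0.19343295693397522, 0.3360034227371216), 70.84487915039062) 0.10254262331972634
0.118 71 ((0.4732493460178375, -0.32778996229171753), (0.050872836261987686, 0.01531544141471386), 73.89175415039062) 0.13758528084103647
tin [ 0.53228002 -0.03748528  0.02205728] [ 0.53172292 -0.03620368  0.04      ]
l1 [0.54660884 0.22295091 0.04422658] [0.54678697 0.22345754 0.04      ]
l2 [0.54309003 0.10472673 0.04238951] [0.5431844  0.10480429 0.04      ]
```

View pics/crop1.png

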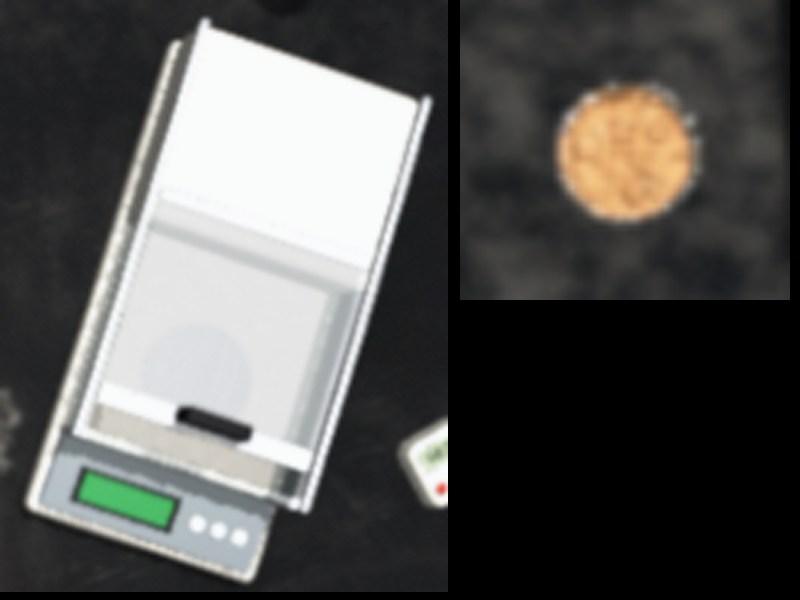

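The crop shows brown soil in an open rim, so the choice stands. The door is already slightly open, with its grip at crop (213,423), and the pan shows through the glass at crop (200,365), which is full-frame (474.5,264). I'll grip the bar now and slide the door back.

```bash
cat >> h.py <<'E'
YAW=np.deg2rad(-19.2); EX=np.array([np.cos(YAW),np.sin(YAW),0]); EY=np.array([-EX[1],EX[0],0])
def down(a):
    y=np.array([np.cos(a),np.sin(a),0]); z=np.array([0,0,-1.]); return np.column_stack([np.cross(y,z),y,z])
def best(m,p,a):
    q0=m.current_qpos(); c=[]
    for R in (down(a),down(a+np.pi)):
        q=m.inverse_kinematics(p,R)
        if q is not None: c.append((np.abs(np.array(q)-q0).max(),abs(q[5]),R))
    return min(c,key=lambda t:t[0])[2]
E
python3 - <<'E'
from h import *; from bench import manip as m
k=m.get_calibration("top"); print("pan est",onz(k,474.5,264,.045))
g=np.array([0.4732,-0.3278,0]); 
p=g+[0,0,.25]; R=best(m,p,YAW); m.set_gripper(0.6,20); m.move_ptp(p,R); m.move_l(g+[0,0,.116],max_speed=.15)
print(m.current_force(), m.current_qpos()); m.set_gripper(0,25); print(m.current_grip_width(),m.current_grip_force(),m.current_force())
p0=m.current_ee_pos()
for s in np.arange(.02,.16,.01):
    m.move_l(p0+s*EX,max_speed=.08); f=np.array(m.current_force()); print(round(s,3),f.round(1),round(m.current_grip_width(),3))
    if abs(f[:2]@EX[:2])>8: break
print(m.current_ee_pos(),m.current_time())
im,d=m.grab_frame("top"); cv2.imwrite("pics/open.png",im[:,:,::-1])
E
```

```text
pan est [ 0.51791685 -0.34521648  0.045     ]
[ 0.91125784 -1.08293834  0.38821532] [-6.86644046e-01  5.35731588e-01  1.68080789e+00  1.42915950e-05
  9.23629124e-01 -3.51614427e-01]
0.15872849398637173 28.912568986415863 [-0.82304235  1.54236541  6.54334263]
0.02 [ 1.  -0.2  0.5] 0.158
0.03 [ 1.1 -1.2  0.2] 0.16
0.04 [ 1.7 -1.9  0. ] 0.156
0.05 [ 1.5 -1.4 -0.1] 0.154
0.06 [ 0.5 -1.7  2. ] 0.16
0.07 [ 1.3 -2.2  2.5] 0.159
0.08 [ 1.9 -2.5  2.6] 0.161
0.09 [ 1.9 -2.   2.9] 0.162
0.1 [ 0.1 -2.   3. ] 0.155
0.11 [ 0.2 -3.5  3.5] 0.156
0.12 [ 0.4 -3.2  3. ] 0.159
0.13 [-39.5  11.5  25.5] 0.158
[ 0.59016732 -0.36863017  0.11645414] 9.0667
```

```bash
python3 - <<'E'
from h import *; from bench import manip as m
m.set_gripper(0.6); p=np.array(m.current_ee_pos()); m.move_l(p+[0,0,.12],max_speed=.25)
q=np.array([.50,-.338,.30]); m.move_ptp(q,m.current_tcp_rot())
for c in("wrist","top"):
    k=m.get_calibration(c); im,d=m.grab_frame(c); cv2.imwrite(f"pics/{c}1.png",im[:,:,::-1])
    np.savez(f"pics/{c}1.npz",im=im,d=d,K=k["camera_matrix"],k1=k["k1"],R=k["R"],t=k["t"])
    for n in("pan_center","door_grip","shield_door"): print(c,n,[(np.round(r["at"],3).tolist(),round(r["confidence"],2)) for r in m.look_for(c,n)[:3]])
    k=m.get_calibration(c)
    print(c,"pan est proj",proj(k,np.array([.518,-.345,.045])))
print(m.current_time())
E
```

```text
wrist pan_center [([0.584, -0.362, 0.102], 0.65)]
wrist door_grip [([0.664, -0.383, 0.106], 0.87)]
wrist shield_door [([0.66, -0.388, 0.107], 0.97)]
wrist pan est proj [336.29348748 197.48559079]
top pan_center [([0.585, -0.349, 0.056], 0.91)]
top door_grip [([0.662, -0.393, 0.11], 0.62)]
top shield_door [([0.663, -0.391, 0.106], 0.9)]
top pan est proj [474.41594723 263.96835261]
11.1417
```

View pics/wrist1.png

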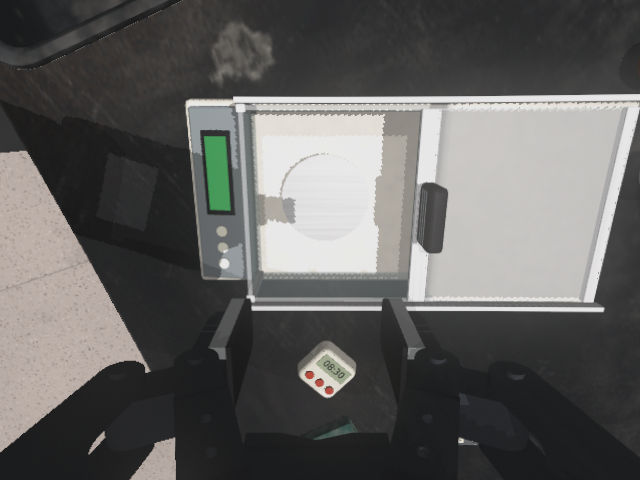

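The wrist picture shows the door fully back and the pan clear. The pan circle is centred at about (325,196), with edges at columns 281 and 369 and rows 152 and 240. Next I'll compute its centre and fetch the tin, refining the tin's position with the wrist camera.

```bash
python3 - <<'E'
from h import *; from bench import manip as m
f=np.load("pics/wrist1.npz"); k=dict(camera_matrix=f["K"],k1=float(f["k1"]),R=f["R"],t=f["t"]); d=f["d"]
e=[onz(k,*p,.045) for p in((281,196),(369,196),(325,152),(325,240))]; print(np.round(e,4),np.mean(e,0))
pts=np.array([bydepth(k,u,v,d[v,u]) for v in range(110,280,2) for u in range(255,415,2) if d[v,u]>0])
z=pts[:,2]; print(np.histogram(z,bins=np.arange(0,.12,.005)))
q=pts[(z>.041)&(z<.049)]; print(len(q),cv2.minEnclosingCircle(q[:,:2].astype(np.float32)))
g=np.array([bydepth(k,u,v,d[v,u]) for v in range(175,262) for u in range(405,455) if d[v,u]>0]); g=g[g[:,2]>.13]; print("grip",g.mean(0),cv2.minAreaRect(g[:,:2].astype(np.float32)))
# tin: hover
a=YAW+np.pi/2; p=np.array([.45,-.037,.25]); R=best(m,p,a); m.set_gripper(1.0); m.move_ptp(p,R)
k=m.get_calibration("wrist"); im,d=m.grab_frame("wrist"); cv2.imwrite("pics/wrist2.png",im[:,:,::-1])
np.savez("pics/wrist2.npz",im=im,d=d,K=k["camera_matrix"],k1=k["k1"],R=k["R"],t=k["t"])
print([(np.round(r["at"],3).tolist(),round(r["confidence"],2)) for r in m.look_for("wrist","open_tin_center")[:3]], proj(k,np.array([.532,-.036,.03])),m.current_time())
E
```

```text
[[ 0.4643 -0.325   0.045 ]
 [ 0.5498 -0.3548  0.045 ]
 [ 0.5213 -0.2981  0.045 ]
 [ 0.4918 -0.3848  0.045 ]] [ 0.50679903 -0.34069042  0.045     ]
(array([   0,    0,    0,    0,    0,    0, 3008, 1777,  379, 1271,  101,
         20,   18,   18,    9,    7,    4,    0,   50,   30,   13,   67,
          0]), array([0.   , 0.005, 0.01 , 0.015, 0.02 , 0.025, 0.03 , 0.035, 0.04 ,
       0.045, 0.05 , 0.055, 0.06 , 0.065, 0.07 , 0.075, 0.08 , 0.085,
       0.09 , 0.095, 0.1  , 0.105, 0.11 , 0.115]))
1604 ((0.5161780118942261, -0.3466298580169678), 0.1165357455611229)
grip [ 0.58661314 -0.36841258  0.14090582] ((0.5875188708305359, -0.37043553590774536), (0.05437077209353447, 0.015106875449419022), 70.45323181152344)
[([0.536, -0.039, 0.02], 0.79), ([0.728, -0.118, 0.008], 0.56), ([0.455, -0.287, 0.041], 0.35)] [344.96859478 279.09810416] 12.8667
```

View pics/wrist2.png

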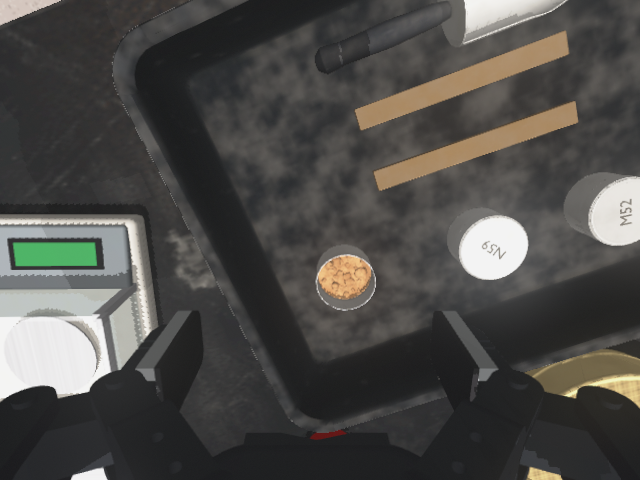

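The wrist picture shows the open tin with its rim centred near (346,281), edges at columns 317 and 376 and bottom at row 310. The lidded tins at (493,247) and (620,210) are well clear of it. I'll refine both centres.

```bash
python3 - <<'E'
from h import *; from bench import manip as m
def ld(n):
    f=np.load(n); return dict(camera_matrix=f["K"],k1=float(f["k1"]),R=f["R"],t=f["t"]),f["d"]
for n,box in(("pics/wrist1.npz",(255,415,110,280)),("pics/top1.npz",(455,500,240,290))):
    k,d=ld(n)
    pts=np.array([bydepth(k,u,v,d[v,u]) for v in range(box[2],box[3]) for u in range(box[0],box[1]) if d[v,u]>0])
    for lo,hi in((.042,.055),(.03,.04)):
        q=pts[(pts[:,2]>lo)&(pts[:,2]<hi)]; c=np.array([.507,-.341])
        for _ in range(20): c=q[np.hypot(*(q[:,:2]-c).T)<.05][:,:2].mean(0)
        s=q[np.hypot(*(q[:,:2]-c).T)<.06][:,:2]-c
        print(n,lo,c,len(s),np.percentile(s@EX[:2],[1,99]).round(3),np.percentile(s@EY[:2],[1,99]).round(3),np.median(q[:,2]))
k,d=ld("pics/wrist2.npz")
e=[onz(k,*p,.04) for p in((317,281),(376,281),(346,310),(346,252))]; print(np.round(e,4),np.mean(e[:2],0))
pts=np.array([bydepth(k,u,v,d[v,u]) for v in range(235,325) for u in range(305,390) if d[v,u]>0])
r=pts[(pts[:,2]>.032)&(pts[:,2]<.05)]; print("rim",len(r),cv2.minEnclosingCircle(r[:,:2].astype(np.float32)))
r=pts[(pts[:,2]>.015)&(pts[:,2]<.05)]; print("soil",len(r),cv2.minEnclosingCircle(r[:,:2].astype(np.float32)),r.mean(0))
E
```

```text
pics/wrist1.npz 0.042 [ 0.50675679 -0.34079678] 5857 [-0.042  0.042] [-0.043  0.041] 0.04574444736002789
pics/wrist1.npz 0.03 [ 0.56205306 -0.30196707] 6598 [-0.058  0.05 ] [-0.054  0.028] 0.03473458985206213
pics/top1.npz 0.042 [ 0.50663988 -0.34073409] 750 [-0.041  0.043] [-0.041  0.041] 0.045021413361908284
pics/top1.npz 0.03 [ 0.46937399 -0.32916585] 296 [-0.022  0.051] [-0.057  0.044] 0.03389758016468478
[[ 0.5206 -0.0618  0.04  ]
 [ 0.5397 -0.0073  0.04  ]
 [ 0.5599 -0.0448  0.04  ]
 [ 0.5015 -0.0257  0.04  ]] [ 0.53015393 -0.03456967  0.04      ]
rim 578 ((0.5309319496154785, -0.03614895045757294), 0.03034597635269165)
soil 3048 ((0.5309319496154785, -0.03614895045757294), 0.03034597635269165) [ 0.53347679 -0.03596613  0.02499476]
```

```bash
python3 - <<'E'
from h import *; from bench import manip as m
a=YAW+np.pi/2; t=np.array([.531,-.0357,0]); pan=np.array([.5067,-.3407,0])
R=m.current_tcp_rot(); m.move_ptp(t+[0,0,.12],R); m.move_l(t+[0,0,.010],max_speed=.12); print(np.round(m.current_force(),1))
m.set_gripper(0,25); w=m.current_grip_width(); print("w",w,m.current_grip_force(),np.round(m.current_force(),1))
m.move_l(t+[0,0,.20],max_speed=.2); print("w",m.current_grip_width(),m.current_grip_force())
if m.current_grip_width()>.6:
    m.move_l(pan+[0,0,.20],max_speed=.25)
    m.dwell(.2); f0=np.array(m.current_force())
    im,d=m.grab_frame("wrist"); cv2.imwrite("pics/held.png",im[:,:,::-1])
    m.move_l(pan+[0,0,.056],max_speed=.12)
    for z in np.arange(.055,.045,-.001):
        m.move_l(pan+[0,0,z],max_speed=.02); f=np.array(m.current_force())-f0; print(round(z,3),f.round(1))
        if f[2]>2.5: break
print(m.current_time())
E
```

```text
[0.5 0.4 1. ]
w 0.6703475351311292 26.263986174599268 [-1.6  0.3  5.3]
w 0.6722587606249917 26.810722332447767
0.055 [ 0.8  0.3 -1.3]
0.054 [-0.3 -0.2 -0.3]
0.053 [ 1.9 -0.7 -0.2]
0.052 [ 0.5 -1.6 -0.1]
0.051 [-1.6  0.4  5.6]
20.2917
```

View pics/held.png

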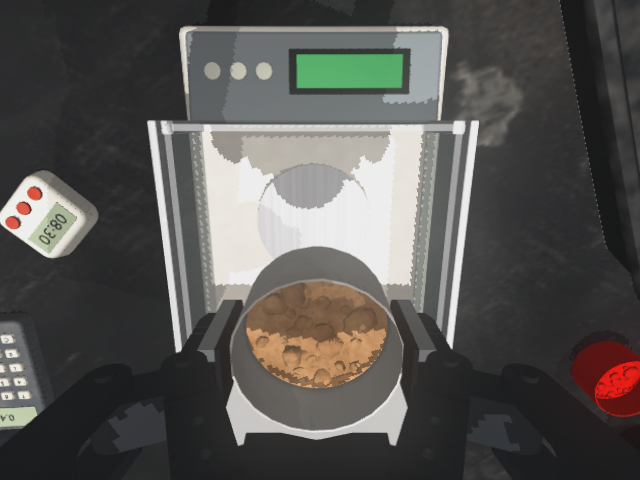

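The tin is held upright and contact came at the expected height. I'll release it, lift, and check the placing.

```bash
python3 - <<'E'
from h import *; from bench import manip as m
pan=np.array([.5067,-.3407,0])
m.set_gripper(.9); print(m.current_grip_force()); p=np.array(m.current_ee_pos()); m.move_l(p+[0,0,.16],max_speed=.12)
m.set_gripper(.6); q=np.array([.50,-.338,.30]); m.move_ptp(q,best(m,q,YAW))
k=m.get_calibration("wrist"); im,d=m.grab_frame("wrist"); cv2.imwrite("pics/placed.png",im[:,:,::-1])
pts=np.array([bydepth(k,u,v,d[v,u]) for v in range(110,280) for u in range(255,415) if d[v,u]>0])
for lo in(.055,.074):
    s=pts[(pts[:,2]>lo)&(pts[:,2]<.09)&(np.hypot(*(pts[:,:2]-pan[:2]).T)<.06)]; c,r=cv2.minEnclosingCircle(s[:,:2].astype(np.float32)); print(lo,len(s),c,r,np.array(c)-pan[:2],s[:,2].max())
g=np.array([bydepth(k,u,v,d[v,u]) for v in range(165,270) for u in range(395,470) if d[v,u]>0]); g=g[g[:,2]>.13]; print("grip",cv2.minAreaRect(g[:,:2].astype(np.float32)))
print(m.current_time())
E
```

```text
0.0
0.055 3093 (0.5068190097808838, -0.34075215458869934) 0.029489507898688316 [ 1.19009781e-04 -5.21545887e-05] 0.08444554202995982
0.074 375 (0.5068190097808838, -0.34075215458869934) 0.029489507898688316 [ 1.19009781e-04 -5.21545887e-05] 0.08444554202995982
grip ((0.5878562331199646, -0.3703547716140747), (0.054167669266462326, 0.015423706732690334), 71.16350555419922)
23.925
```

View pics/placed.png

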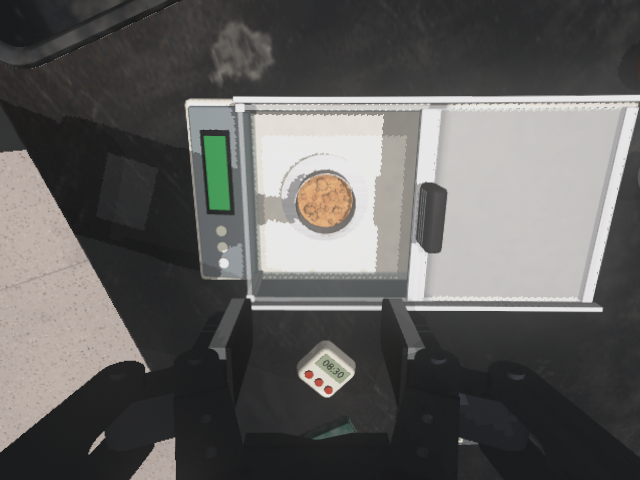

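The placing is good: the tin at (325,201) is within 1 mm of the pan centre. Closing the door now.

```bash
python3 - <<'E'
from h import *; from bench import manip as m
g=np.array([.5877,-.3703,0]); R=m.current_tcp_rot()
m.move_ptp(g+[0,0,.22],R); m.move_l(g+[0,0,.116],max_speed=.12); m.set_gripper(0,25); print(m.current_grip_width())
p0=np.array(m.current_ee_pos()); m.dwell(.2); f0=np.array(m.current_force())
m.move_l(p0-.13*EX,max_speed=.08)
for s in np.arange(.134,.166,.003):
    m.move_l(p0-s*EX,max_speed=.03); f=np.array(m.current_force())-f0; print(round(s,3),f.round(1))
    if f@EX>9: break
m.set_gripper(.6); p=np.array(m.current_ee_pos()); m.move_l(p+[0,0,.12],max_speed=.2)
q=np.array([.50,-.338,.30]); m.move_ptp(q,R)
k=m.get_calibration("wrist"); im,d=m.grab_frame("wrist"); cv2.imwrite("pics/shut.png",im[:,:,::-1])
pts=np.array([bydepth(k,u,v,d[v,u]) for v in range(100,300) for u in range(180,460) if d[v,u]>0]); gg=pts[(pts[:,2]>.13)&(pts[:,2]<.15)]
c=cv2.minAreaRect(gg[:,:2].astype(np.float32)); print("grip",c,"travel",(g[:2]-c[0])@EX[:2]); print(m.current_time())
E
```

```text
0.16031740291630625
0.134 [ 1.   4.9 -0.6]
0.137 [2.1 5.8 0.1]
0.14 [ 1.1  4.3 -1.3]
0.143 [ 1.4  5.5 -1.2]
0.146 [ 1.4  4.3 -0.2]
0.149 [ 4.6  3.8 -3.5]
0.152 [ 23.1  -0.5 -17.1]
grip ((0.44726645946502686, -0.3211092948913574), (0.05385564640164375, 0.015006440691649914), 70.64395904541016) travel 0.1487992995098019
31.3667
```

View pics/shut.png

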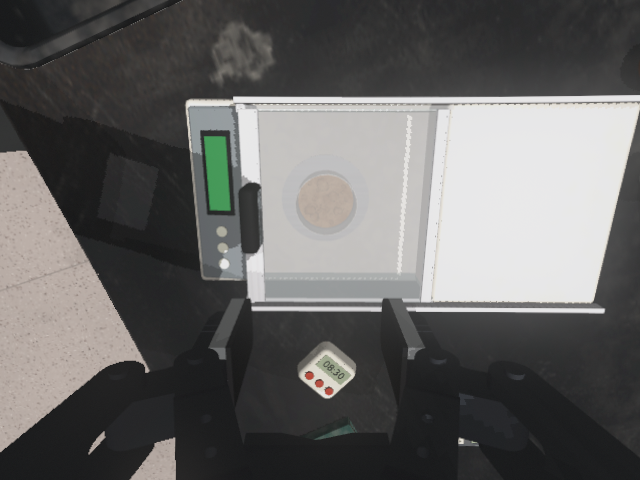

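The door is shut, with its grip at (250,217) against the front frame. It travelled 149 mm and I felt the stop. The tin is still centred at (326,201) and the arm is clear.

```bash
python3 -c "
from bench import manip as m
print(m.sign_off())"
```

```text
the job is handed in; nothing more can be done
None
```

The job is handed in: the open tin stands upright within 1 mm of the pan's centre, the door is shut against its stop, and the lidded tins were not touched; the clock read 31.4 s of 61 s, and no verdict was returned.

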